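Check the pressure pot with the plunger gauge

ROBOT

A 7-joint arm with a two-finger parallel gripper is mounted at the origin on the work surface. World frame = base frame: x ahead of the robot, y to its left, z up, the work surface at z = 0. Lengths are in m, angles in rad, forces in N, time in s.
With the tool pointing down it reaches from about 0.425 to 1.025 m from the base axis. Payload 9.4 kg.
Tool frame: the origin (TCP) lies midway between the tips of the shut fingers; the grasp point (between the pads) lies 19 mm behind it; z points along the fingers, y is the line along which they close (so a half turn about z gives the same grasp; the last joint's range is limited). The gripper opens to 93 mm and grips with 3 to 60 N. Pads are 15 mm wide; open, the fingers measure 128 mm over their backs; the gripper's body (75 mm by 188 mm) begins 65 mm behind the grasp point.
Start: joints at [-1.358, 0.599, -0.003, 1.599, 0.002, 0.943, -0.08], TCP at [0.207, 0.695, 0.219] pointing down, gripper open.
Joint ranges: [-2.57, 2.57], [-0.35, 1.97], [-1.29, 1.29], [0.11, 2.56], [-1.05, 4.19], [0.11, 1.86], [-2.63, 2.63]. Speed limits (rad/s): [2.22, 2.22, 3.01, 3.01, 3.14, 3.14, 3.14].

INTERFACE

Orientations are given as a unit quaternion [w, x, y, z].
In Python, from rig import ctrl, vision, close_job, masks_of gives the robot as it stands.
- The arm moves only by the tool step_arm, never from a script. Its argument "commands" is text: rows parted by semicolons, each of 7 numbers parted by spaces: the shift along the tool's x, y, z in mm, then the turn, a rotation vector about the tool's x, y, z in rad, then the opening, from 0 (shut) to 1 (fully open). A call has 1 to 20 rows; each row is the pose to reach, as a shift and turn from the pose commanded when the call began, along the tool's axes at that moment; what a row does not reach only later rows make up. A row lasts 1/8 s, in which the tool goes at most 62.5 mm and 10.7 degrees, less where a joint would pass 70% of its speed; a pose out of reach is approached as far as the arm can. A call with a gripper value outside its range is refused whole. The fingers move at their own pace and stop on an object; the grip force is fixed at half the most. Time passes only in rows, so rows that repeat a pose let the fingers close. It gives the time, the measured TCP pose, the force, the opening and the grip force at its end, in the units of the state.
- ctrl.get_state(): the state, without advancing time (a new reading comes with each control period).
- vision.grab_frame(name): name is "scene" or "side" or "wrist"; returns a dict with "pixels" (384x512x3 uint8, red, green, blue), "K" (3x3 intrinsics, pixels), "eye" and "attitude" of the camera in the world. Camera axes: x right, y up, looking along -z (the intrinsics and any distortion apply to the point x, -y, -z); pixel columns grow to the right and rows downward; lengths in m; the calibration is good to about 2 mm. A picture is of the moment at which its call begins. There is no depth.
- close_job(): hands the job in; it is judged then, once.
Trained networks look in a picture, given as the dict that the camera call returned (one of the last four; its "shot" number tells which), for a name from the list of things; names that differ only in an ending like _2 or _b are one class to them, and where a whole thing is asked for, a point or a joint stands for the part that bears it (a point fixed in the world has none). Each returns a list of dicts, best first, with "conf" (0 to 1); they miss things now and then, are a little off and sometimes report something else, mostly with a low value. They report only what shows in the picture. A call takes as long as a camera call. They do not tell look-alikes from the thing itself.
- masks_of(picture, thing): "region" (384x512 bool, what is visible of it) and "extent" ([centre column, centre row, width, height] in pixels, round what is visible of it).
The state is a dict: "time_s": time; "joints": joint angles; "dq": joint speeds; "effort": joint torques, N m; "tool_pos": TCP position; "orientation": TCP orientation; "force": force on the tool from outside, world axes, zero at the start; "wrist_torque": the same for the moment, N m; "finger_gap": opening from 0.0 (shut) to 1.0 (fully open); "finger_force": force on a finger pad.
Only numpy, scipy, OpenCV 4.12 (cv2) and the standard library are available. Lean on these libraries where they do the work, as an engineer would, in place of code of your own. Each camera call takes 0.05 s, during which the arm holds its last target. There are 200 camera calls.

TASK

Take the pocket pressure gauge out of its wooden stand, press it squarely and fully home on the bare brass test stem on the pressure pot's lid, and hold it there about a second so that the pot's pressure pushes the white rod out; press firmly but do not force it (never more than 30 N). Then stand the gauge back upright in its stand with the rod still out to be read, and leave everything else on the bench as it is.

Things in the scene. Friction and masses are not known exactly. Their poses are not given: they have to be found in the camera images.
- gauge: Pocket pressure gauge: loose plain steel round barrel 90 mm long, black bands, 0.16 kg, upright in the stand, mouth down. Origin: centre of the mouth at its lower end; z runs up the barrel. Chuck 25 mm diameter (0 to 14 mm), neck 21 mm (14 to 45), grip 27 mm (46 to 90). The mouth is a straight round socket 15 mm wide, 14 mm deep, no funnel; its flat ceiling stops on the stem's top.
- rod (a joint): How far the white rod (7 mm thick, 3 mm proud of the barrel's top at the start) has been pushed out of the top of the gauge, in m: 0 at the start, at most 0.022. It comes out 5 to 12 mm, by the pot's pressure, when the stem is pressed home, and stays out by friction (about 2 N) when the gauge is taken off.
- pot: Aluminium pressure pot, fixed, 184 mm across the grey lid, lid top 128 mm high, four dark clamps at the rim up to 136 mm. Origin: on the bench under its centre. On the lid: the test stem at (-45, 0) mm in the pot's frame, a black relief knob (32 mm wide, top at 156 mm) at (45, 20), a low brass plug (28 mm wide, top at 140 mm) at (20, -45). Only the stem is for the gauge.
- stem_tip (a point): Centre of the flat top of the test stem: an upright bare brass post 12 mm in diameter with a 1.5 mm chamfer, standing 34 mm above a dark 24 mm nut, 170 mm above the bench when not pressed.
- stem (a joint): How far the test stem is pressed down into the lid, in m: 0 at rest, hard stop at 0.014 (fully home). It is sprung: with the gauge on it the push grows steadily from about 2 N at first to 15 to 17 N, depending a little on the pot's hidden pressure, just before the stop, and steeply after it: 18 N or more means home (side rubbing on the stem comes on top of it). It springs back up when let go.
- stand: Gauge stand: fixed wooden block 75 x 75 mm, 45 mm high. Origin: centre of its underside.
- stand_hole0 (a point): Centre of the mouth of the stand's round hole, on the block's top face 45 mm above the bench: 29 mm wide, slightly chamfered, 35 mm deep (its floor is 10 mm above the bench). The gauge stands in it on its mouth, axis vertical.
- bur_block: Bystander: small white block of burs, 60 x 45 mm, 50 mm high, loose.
- bur_stand: Bystander: round bur stand, 84 mm across, 60 mm high, loose.
- handpiece: Bystander: black handpiece lying on the bench, 170 mm long, 25 mm high, loose.
- jaw_model: Bystander: plaster jaw model, 64 mm across, 40 mm high, loose.
- mug: Bystander: white mug, 76 mm across, 90 mm high, loose.
- jar: Bystander: amber jar, 60 mm across, 70 mm high, loose.
- spatula: Bystander: spatula lying on the bench, 170 mm long, loose.
- gauge_grip (a point): Point on the gauge's axis 78 mm above its mouth, 12 mm under the top of the barrel: the place to hold it, fingers from above to both sides of the 27 mm grip, 50 N or more so that it does not slip. Leave 30 mm free above the barrel's top, between the fingers, for the rod: nothing may press on it.
There are look-alikes about, which are no part of the job. There is more than one size of the pot; the job needs the largest. Leave any purple look-alike of the stand alone.

How it is judged:
By the outcome, as a careful person would: the job done as asked, in the order asked, and still so for the second after the job is handed in, with the robot touching nothing.
It also fails if it takes over 69 s, if anything falls off the work surface, if the arm or the gripper's body presses on something with over 40 N, if the wrist force passes 120 N, or if a joint passes its speed limit or range.

## Working session

There is one attempt and no reset: what is moved stays moved. The work goes in short steps, Python scripts to look and compute and a tool call to move; the robot and the scene stay as the last step left them, time stands still between calls to the robot, and variables do not carry over. Pictures are saved under pics/ and viewed, at most 13 in all, crops included, and the job is handed in when it is done.

Besides the shell and the picture viewer there is one more tool, called after "Emit:" as a command line: name --argument value ..., lists and objects as JSON in quotes. step_arm: Moves the arm, as the interface text tells. Its arguments: {"type":"object","properties":{"commands":{"type":"string"}},"required":["commands"]}

```bash
mkdir -p pics; ls; cat > h.py <<'E'
import numpy as np, cv2
from scipy.spatial.transform import Rotation as R
from rig import ctrl, vision, close_job, masks_of
def Rm(q): return R.from_quat([q[1],q[2],q[3],q[0]]).as_matrix()
def att(f):
    a=np.array(f["attitude"]); return a if a.shape==(3,3) else Rm(a)
def proj(f,P):
    p=(np.atleast_2d(P)-f["eye"])@att(f); p=p*[1,-1,-1]; q=p@np.array(f["K"]).T; return q[:,:2]/q[:,2:]
def ray(f,u,v):
    d=np.linalg.solve(np.array(f["K"]),[u,v,1.]); return att(f)@(d*[1,-1,-1])
def onz(f,u,v,z):
    d=ray(f,u,v); e=np.array(f["eye"]); return e+d*(z-e[2])/d[2]
def save(f,n): cv2.imwrite("pics/"+n,np.ascontiguousarray(f["pixels"][:,:,::-1]))
E
python3 - <<'E'
from h import *
print(ctrl.get_state())
ims=[]
for n in ["scene","side","wrist"]:
    f=vision.grab_frame(n); print(n,{k:v for k,v in f.items() if k!="pixels"})
    ims.append(f["pixels"])
    for t in ["gauge","pot","stand","stem_tip"]:
        try:
            for m in masks_of(f,t): print(t,round(m["conf"],2),np.round(m["extent"],1), )
        except Exception as e: print(t,e)
    save(f,n+"0.png")
a=np.hstack(ims[:2]); cv2.imwrite("pics/both0.png",cv2.resize(a[:,:,::-1],(800,300)))
E
```

```text
pics
{'time_s': 0.0, 'joints': array([-1.35768429,  0.60011203, -0.00253934,  1.60010479,  0.00182253,
        0.94288639, -0.07978958]), 'dq': array([ 1.68589212e-03, -8.76061670e-04,  9.01332243e-04, -8.20140431e-04,
       -2.07948280e-05,  1.32551437e-03,  4.18805105e-04]), 'effort': array([ 1.86491752e-04, -7.65073228e+01,  1.49776977e+00, -2.52340794e+01,
       -5.24047797e-02,  1.72342965e-02,  1.51380364e-04]), 'tool_pos': array([0.20707475, 0.69430738, 0.21777844]), 'orientation': array([-2.94722373e-05,  1.44360352e-01,  9.89524896e-01, -7.53834170e-04]), 'force': array([-0.49551529, -0.225354  ,  0.6000283 ]), 'wrist_torque': array([ 0.03317094, -0.01854246, -0.05062752]), 'finger_force': 0.0, 'finger_gap': 0.9993646780300924}
scene {'K': array([[460.80303751,   0.        , 258.65209076],
       [  0.        , 460.80303751, 192.16063766],
       [  0.        ,   0.        ,   1.        ]]), 'eye': array([1.27831251, 0.83292007, 0.87721729]), 'attitude': array([0.32618869, 0.16327988, 0.44538195, 0.81766469]), 'shot': 1}
gauge 0.55 [235.8 187.7   8.3  18.3]
pot 0.92 [385.8
[... 509 characters left out ...]
.08384206, -0.15019742]), 'shot': 2}
gauge 0.6 [254.4 240.7   8.8  24.4]
gauge 0.56 [287.4 209.2  18.   14.3]
gauge 0.52 [300.6 322.2  24.9  36.1]
pot 0.8 [242.  170.6  55.3  58.1]
pot 0.8 [202.6 147.6  34.9  32.9]
pot 0.72 [166.8 175.5  43.   33.4]
stand 0.89 [263.9 286.1  44.9  41.2]
stand 0.81 [255.  252.9  35.2  35.5]
stem_tip 0.2 [287.6 208.8  20.7  20. ]
wrist {'K': array([[287.39186419,   0.        , 252.60792554],
       [  0.        , 287.39186419, 190.11712438],
       [  0.        ,   0.        ,   1.        ]]), 'eye': array([0.13383301, 0.71630007, 0.38444317]), 'attitude': array([ 0.79397073, -0.1129341 , -0.08265377,  0.59162887]), 'shot': 3}
pot 0.94 [153.1 346.   74.9  40.7]
```

View pics/scene0.png

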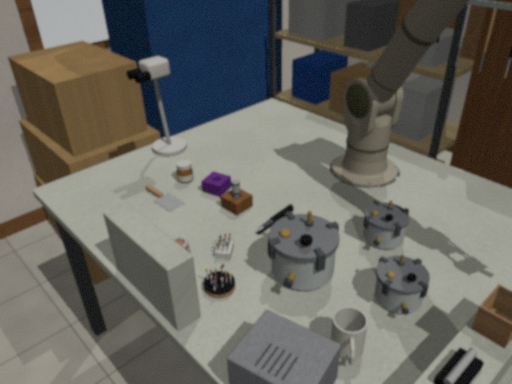

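View pics/side0.png

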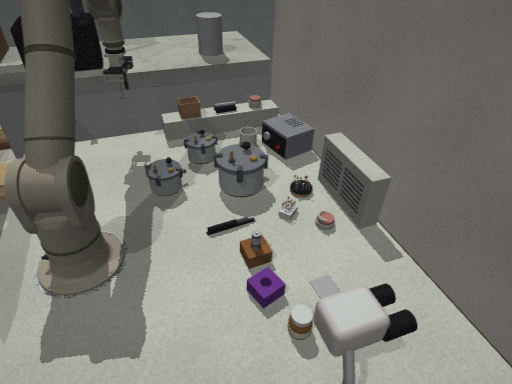

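Scene: three pots, at (303,252), (386,224) and (402,286). The one at (303,252), side (242,170), is the largest, so it fits. The brown stand holding the gauge is at scene (237,203), side (255,252). The purple look-alike is at scene (217,184), side (266,287). I'll confirm these in one enlarged crop.

```bash
python3 - <<'E'
from h import *
f=vision.grab_frame("scene"); s=vision.grab_frame("side")
def crop(f,x,y,w,h): return cv2.resize(np.ascontiguousarray(f["pixels"][y:y+h,x:x+w,::-1]),(400,300),interpolation=cv2.INTER_CUBIC)
cv2.imwrite("pics/crop1.png",np.vstack([np.hstack([crop(f,200,165,80,60),crop(f,253,200,100,75)]),np.hstack([crop(s,220,220,80,60),crop(s,200,135,80,60)])]))
def tri(a,b):
    A=[];B=[]
    for fr,(u,v) in((f,a),(s,b)):
        d=ray(fr,u,v);d/=np.linalg.norm(d);M=np.eye(3)-np.outer(d,d);A.append(M);B.append(M@fr["eye"])
    return np.linalg.lstsq(np.vstack(A),np.hstack(B),rcond=None)[0]
print("gauge top",onz(f,236,181,.1),onz(s,256.5,233,.1))
print("stem top",onz(f,310,213,.17),onz(s,231.5,153,.17),tri((310,213),(231.5,153)))
for t in["gauge","pot","stand"]:
    print(t,[(round(m["conf"],2),np.round(m["extent"],1)) for fr in(f,s) for m in masks_of(fr,t)])
E
```

```text
gauge top [ 0.49767971 -0.1443959   0.1       ] [ 0.49692971 -0.14857242  0.1       ]
stem top [0.5333863  0.19974962 0.17      ] [0.52271449 0.18048808 0.17      ] [0.52583104 0.19278088 0.16228661]
gauge [(0.65, array([234.9, 188. ,   7.9,  18.4])), (0.52, array([255.9, 240.4,  10.6,  21.4]))]
pot [(0.93, array([385.3, 224.2,  46.2,  49.4])), (0.9, array([302.6, 251.8,  71.4,  76.3])), (0.69, array([401.2, 284.9,  54.8,  53.5])), (0.87, array([201.6, 148.3,  33.1,  34.4])), (0.84, array([241.4, 170.9,  55.5,  56.6])), (0.58, array([167.8, 176.2,  43.5,  36.8])), (0.36, array([247.2, 134.2,  17.1,  17. ]))]
stand [(0.87, array([218.1, 187.6,  32.2,  23.8])), (0.7, array([237.9, 203.2,  33.6,  26.3])), (0.91, array([266.1, 286.4,  45.9,  41.5]))]
```

View pics/crop1.png

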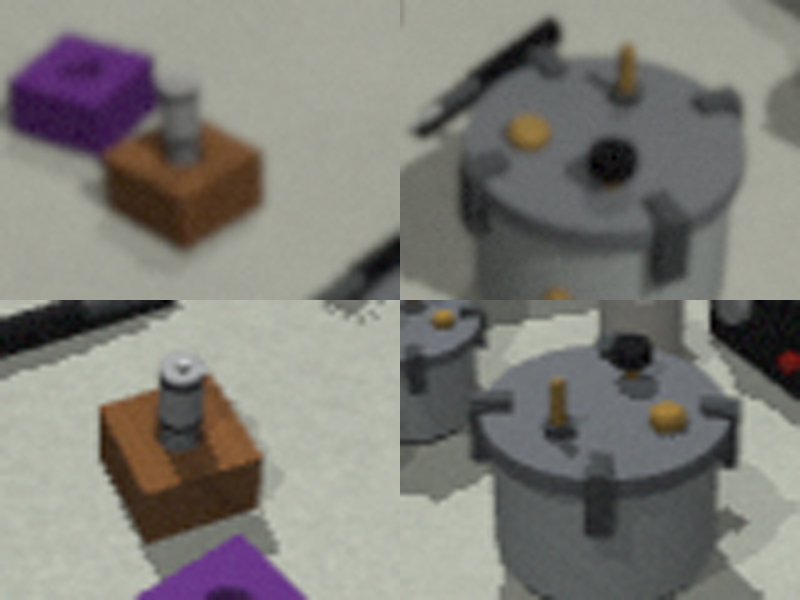

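The crop confirms it. The steel gauge stands in the brown block (top-left and bottom-left tiles, next to the empty purple one). The thin brass stem is on the large pot at scene (310,211), side (231.6,151), set apart from the black knob and the low brass plug. Next I move over the gauge.

Emit:
step_arm --commands "-350 -150 -100 0 0 0 1;-350 -150 -100 0 0 0 1;-350 -150 -100 0 0 0 1;-350 -150 -100 0 0 0 1;-350 -150 -100 0 0 0 1;-350 -150 -100 0 0 0 1;-350 -150 -100 0 0 0 1;-350 -150 -100 0 0 0 1;-518 -723 -100 0 0 -0.29 1;-518 -723 -100 0 0 -0.29 1;-518 -723 -100 0 0 -0.29 1;-518 -723 -100 0 0 -0.29 1;-518 -723 -100 0 0 -0.29 1;-518 -723 -100 0 0 -0.29 1;-518 -723 -100 0 0 -0.29 1;-518 -723 -100 0 0 -0.29 1;-518 -723 -100 0 0 -0.29 1;-518 -723 -100 0 0 -0.29 1;-518 -723 -100 0 0 -0.29 1;-518 -723 -100 0 0 -0.29 1"

```text
time_s: 3.65
tool_pos: [0.4973, -0.1436, 0.3182]
orientation: [-0.0, -0.002, 1.0, 0.001]
force: [-0.3, 0.4, -0.3]
finger_gap: 0.997
finger_force: 0.0
```

```bash
python3 - <<'E'
from h import *
s=ctrl.get_state(); print(s["time_s"],s["tool_pos"],Rm(s["orientation"]).round(4),s["joints"].round(2),s["force"])
f=vision.grab_frame("wrist"); print(f["eye"],att(f).round(3))
for t in["gauge","stand"]:
    for m in masks_of(f,t): print(t,m["conf"],m["extent"])
print(proj(f,[[.497,-.147,.1],[.497,-.147,.045],s["tool_pos"]]))
save(f,"w1.png")
E
```

```text
3.65 [ 0.49726846 -0.14355163  0.31818461] [[-1.0e+00 -3.3e-03 -7.0e-04]
 [-3.3e-03  1.0e+00  1.1e-03]
 [ 7.0e-04  1.1e-03 -1.0e+00]] [ 0.04  0.24  0.16  1.95 -0.05  0.96  1.8 ] [-0.32833032  0.43273116 -0.25037898]
[ 0.42083006 -0.14450445  0.48411404] [[-0.003 -0.961 -0.276]
 [ 1.    -0.003  0.   ]
 [-0.001 -0.276  0.961]]
gauge 0.87 [248.6, 161.7, 22.5, 18.6]
stand 0.93 [248.8, 156.2, 56.3, 53.5]
stand 0.64 [167.4, 145.2, 66.2, 57.5]
[[250.88346699 165.98850173]
 [251.12276507 159.0257661 ]
 [254.04181505 234.19927147]]
```

View pics/w1.png

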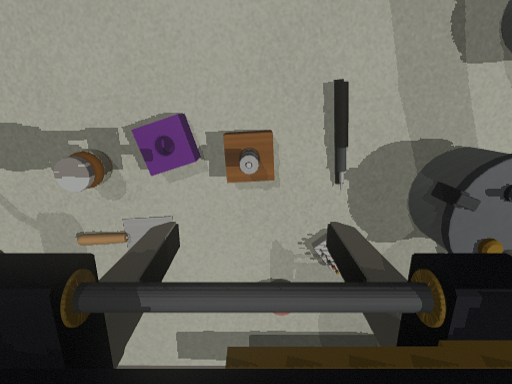

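The wrist view shows the brown stand with the gauge top at about (249,164), the purple look-alike at (165,145), and the pot at the right edge. I go down for a closer measurement.

Emit:
step_arm --commands "0 -3 50 0 0 0 1;0 -3 100 0 0 0 1;0 -3 100 0 0 0 1;0 -3 100 0 0 0 1;0 -3 100 0 0 0 1"

```text
time_s: 4.42
tool_pos: [0.4981, -0.1491, 0.2205]
orientation: [0.002, -0.0, 1.0, -0.0]
force: [0.1, 0.4, -0.5]
finger_gap: 0.998
finger_force: 0.0
```

```bash
python3 - <<'E'
from h import *
s=ctrl.get_state(); print(s["time_s"],s["tool_pos"],s["force"])
f=vision.grab_frame("wrist")
for t in["gauge","stand"]:
    for m in masks_of(f,t): print(t,m["conf"],m["extent"])
u,v=proj(f,[.497,-.147,.1])[0]; print(u,v)
x,y=int(u)-50,int(v)-38
cv2.imwrite("pics/w2.png",cv2.resize(f["pixels"][y:y+75,x:x+100,::-1],(800,600),interpolation=cv2.INTER_CUBIC)); print(x,y)
np.save("w2.npy",f["pixels"])
g=cv2.cvtColor(f["pixels"],cv2.COLOR_RGB2GRAY)
E
```

```text
4.425 [ 0.4981444  -0.14913334  0.22053893] [ 0.11419698  0.39348615 -0.47259673]
gauge 0.85 [252.7, 178.2, 25.3, 31.1]
stand 0.97 [147.6, 153.3, 89.6, 77.8]
stand 0.85 [252.8, 166.9, 66.5, 70.3]
255.8348053074205 183.27251218877797
205 145
```

View pics/w2.png

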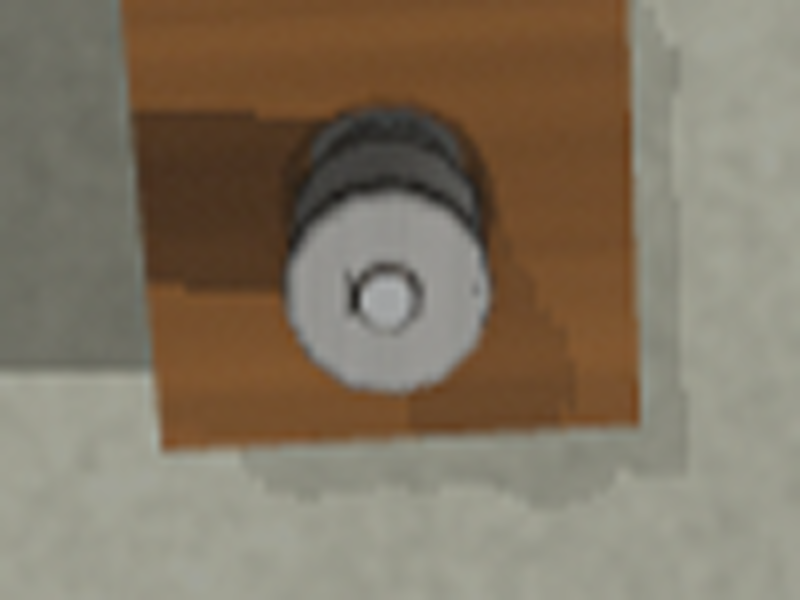

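The gauge's top disc is centred at about crop (387,291), which is pixel (252.9,180.9).

```bash
python3 - <<'E'
from h import *
f=vision.grab_frame("wrist"); s=ctrl.get_state()
print(onz(f,252.9,180.9,.1), s["tool_pos"], Rm(s["orientation"]).round(4))
# stand: corners from crop at z=.045 (near edge)
for c in((162,450),(637,425)): print(onz(f,205+(c[0]+.5)/8-.5,145+(c[1]+.5)/8-.5,.045))
# 90mm-long gauge chuck circle near hole: hole centre
print(onz(f,205+385/8-.5,145+165/8-.5,.045))
E
```

```text
[ 0.49364966 -0.15005725  0.1       ] [ 0.49743725 -0.14916131  0.21963115] [[-1.0e+00 -3.0e-04  1.8e-03]
 [-3.0e-04  1.0e+00 -2.0e-04]
 [-1.8e-03 -2.0e-04 -1.0e+00]]
[ 0.53334885 -0.18517367  0.045     ]
[ 0.52922598 -0.11123764  0.045     ]
[ 0.48812309 -0.1504605   0.045     ]
```

Emit:
step_arm --commands "4 -1 0 0 0 0 1;4 -1 60 0 0 0 1;4 -1 110 0 0 0 1;4 -1 140 0 0 0 1;4 -1 150 0 0 0 1;4 -1 150 0 0 0 1;4 -1 150 0 0 0 1"

```text
time_s: 5.5
tool_pos: [0.4937, -0.1503, 0.0698]
orientation: [0.001, -0.0, 1.0, -0.0]
force: [0.2, 0.1, -0.7]
finger_gap: 1.001
finger_force: 0.0
```

```bash
python3 - <<'E'
from h import *
f=vision.grab_frame("wrist"); s=ctrl.get_state(); save(f,"w3.png")
print(s["tool_pos"],s["force"],masks_of(f,"gauge")[:1] and masks_of(f,"gauge")[0]["extent"])
print(proj(f,[[.4936,-.15,.1],s["tool_pos"]]))
E
```

```text
[ 0.49371011 -0.15030294  0.06989241] [ 0.46457707  0.03038421 -0.00177185] [257.4, 241.1, 50.3, 73.3]
[[254.85407005 258.50510498]
 [254.12731173 234.36833669]]
```

View pics/w3.png

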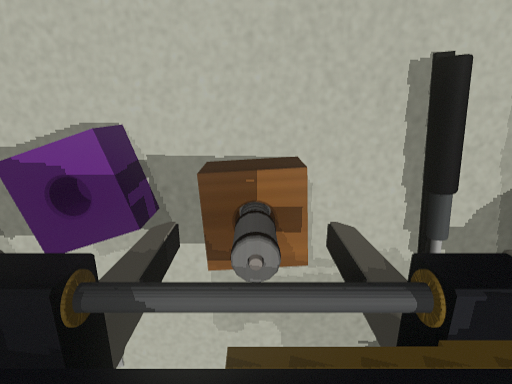

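The gauge stands between the open fingers, with its top at (256,260). Closing now.

Emit:
step_arm --commands "0 0 0 0 0 0 0;0 0 0 0 0 0 0;0 0 0 0 0 0 0;0 0 0 0 0 0 0;0 0 0 0 0 0 0;0 0 0 0 0 0 0;0 0 0 0 0 0 0;0 0 0 0 0 0 0"

```text
time_s: 6.65
tool_pos: [0.493, -0.1501, 0.0686]
orientation: [0.0, -0.0, 1.0, -0.0]
force: [-0.6, 0.1, -0.2]
finger_gap: 0.286
finger_force: 30.0
```

Emit:
step_arm --commands "0 0 -15 0 0 0 0;0 0 -35 0 0 0 0;0 0 -60 0 0 0 0;0 0 -110 0 0 0 0;0 0 -170 0 0 0 0;0 0 -230 0 0 0 0;-20 50 -240 0 0 0 0;-40 100 -240 0 0 0 0;-50 150 -240 0 0 0 0;-60 200 -240 0 0 0 0;-70 250 -240 0 0 0 0;-77 300 -240 0 0 0 0;-77 330 -240 0 0 0 0;-77 340 -240 0 0 0 0;-77 340 -240 0 0 0 0;-77 340 -240 0 0 0 0"

```text
time_s: 8.65
tool_pos: [0.57, 0.1879, 0.309]
orientation: [0.0, 0.001, 1.0, -0.0]
force: [-0.2, -0.1, -1.1]
finger_gap: 0.288
finger_force: 30.0
```

```bash
python3 - <<'E'
from h import *
f=vision.grab_frame("wrist"); s=ctrl.get_state(); np.save("w4.npy",f["pixels"])
cv2.imwrite("pics/w4.png",cv2.resize(f["pixels"][100:340,130:450,::-1],(800,600),interpolation=cv2.INTER_CUBIC))
p=s["tool_pos"]; print(s["time_s"],p,s["force"],Rm(s["orientation"]).round(4))
for t in["gauge","stem_tip","pot"]:
    for m in masks_of(f,t): print(t,m["conf"],m["extent"])
print(proj(f,[p+[0,0,.031],p+[0,0,-.059],[.528,.19,.17]]))
E
```

```text
8.7 [0.57004466 0.18798575 0.30892442] [-0.76363869  0.26665266 -1.14400007] [[-1.0e+00  2.1e-03  2.0e-04]
 [ 2.1e-03  1.0e+00 -6.0e-04]
 [-2.0e-04 -6.0e-04 -1.0e+00]]
gauge 0.98 [253.0, 237.5, 53.3, 86.3]
stem_tip 0.54 [258.4, 138.3, 9.0, 15.0]
stem_tip 0.48 [33.9, 109.2, 67.7, 56.4]
pot 0.97 [270.3, 162.6, 156.0, 143.1]
pot 0.91 [448.3, 81.0, 127.4, 116.9]
pot 0.6 [258.2, 138.2, 9.1, 18.3]
pot 0.52 [331.5, 8.2, 40.0, 16.4]
[[254.32799502 259.3385727 ]
 [254.00450256 203.94953626]
 [255.72789762 141.56275099]]
```

View pics/w4.png

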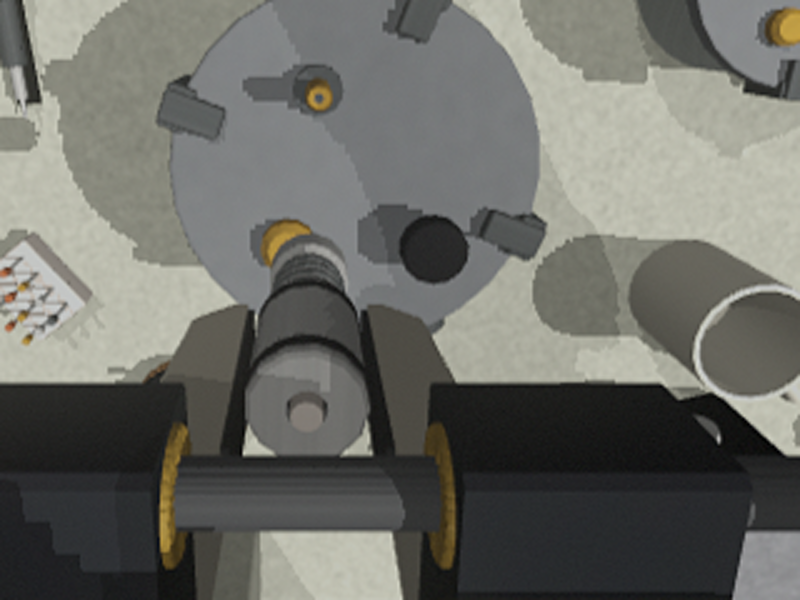

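Wrist view: the held gauge's top disc is at about (252.5,260.5) and upright. The stem top is at about (257.4,138.5), the plug is partly behind the chuck, and the knob is at (303,199). I go lower beside the stem to measure it better.

Emit:
step_arm --commands "0 0 30 0 0 0 0;0 0 60 0 0 0 0;0 0 68 0 0 0 0;0 0 68 0 0 0 0;0 0 68 0 0 0 0"

```text
time_s: 9.48
tool_pos: [0.5706, 0.19, 0.2418]
orientation: [0.001, 0.0, 1.0, 0.0]
force: [-0.5, 0.1, -0.9]
finger_gap: 0.284
finger_force: 30.0
```

```bash
python3 - <<'E'
from h import *
f=vision.grab_frame("wrist"); s=ctrl.get_state()
p=s["tool_pos"]; print(s["time_s"],p,s["force"])
q=proj(f,[[.5265,.19,.17],[.5265,.19,.14]]); print(q)
for m in masks_of(f,"stem_tip"): print(m["conf"],m["extent"])
x,y=int(q[0,0])-25,int(q[0,1])-24
a=cv2.resize(f["pixels"][y:y+45,x:x+60,::-1],(400,300),interpolation=cv2.INTER_CUBIC)
x2,y2=212,190
b=cv2.resize(f["pixels"][y2:y2+90,x2:x2+80,::-1],(400,450),interpolation=cv2.INTER_CUBIC)
c=np.zeros((450,800,3),np.uint8); c[:300,:400]=a; c[:,400:]=b
cv2.imwrite("pics/w5.png",c); print(x,y)
E
```

```text
9.525 [0.57055457 0.19006595 0.24181329] [-0.30920588 -0.27408476 -1.54569369]
[[253.78198505 148.21811943]
 [253.69946032 143.74684055]]
0.52 [255.5, 145.3, 10.2, 16.7]
228 124
```

View pics/w5.png

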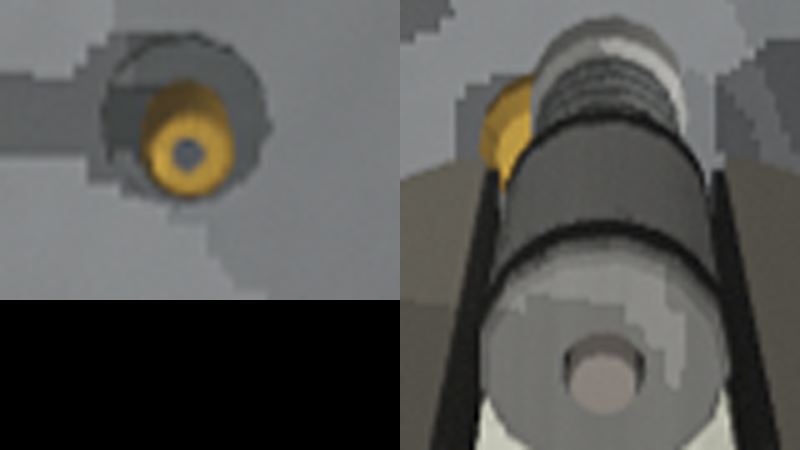

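```bash
python3 - <<'E'
from h import *
f=vision.grab_frame("wrist"); s=ctrl.get_state(); p=s["tool_pos"]; print(p, f["eye"]-p)
print("stem",onz(f,255.8,146.4,.17), "nut", onz(f,228+(187.5)/6.667-.5,124+115.5/6.667-.5,.136))
th=np.linspace(0,2*np.pi,200)
def ext(z,d,o=(0,0)):
    c=proj(f,np.c_[p[0]+o[0]+d/2*np.cos(th),p[1]+o[1]+d/2*np.sin(th),np.full(200,p[2]+z)]); return c.min(0).round(1),c.max(0).round(1)
print("top",ext(.031,.027),"obs x 227.7..276.7 y ~236.5..280.5")
print("chuck bottom",ext(-.059,.025),"obs x 237.7..269.1 y top 192.9")
print("rod top",ext(.034,.007),"obs x 244.7..258.9")
print("rod now",masks_of(f,"gauge")[0]["extent"])
E
```

```text
[0.57031755 0.19006524 0.2415645 ] [-0.07670349 -0.00066256  0.16588649]
stem [0.52484958 0.19170086 0.17      ] nut [0.5241136  0.19185088 0.136     ]
top (array([228.6, 235.4]), array([280. , 281.4])) obs x 227.7..276.7 y ~236.5..280.5
chuck bottom (array([238.7, 189.1]), array([269. , 217.8])) obs x 237.7..269.1 y top 192.9
rod top (array([247.5, 255.9]), array([261.1, 268. ])) obs x 244.7..258.9
rod now [254.0, 238.0, 53.8, 81.4]
```

```bash
python3 - <<'E'
from h import *
fs=[vision.grab_frame("wrist") for _ in range(4)]
a=np.mean([f["pixels"].astype(float) for f in fs],0); f=fs[0]; np.save("w6.npy",a)
g=a.mean(2)
for c in(248,252,254): print("col",c,[int(x) for x in g[186:292,c]])
for r in(200,225,262,266,270,275): print("row",r,[int(x) for x in g[r,222:284]])
x,y=247,138
print("brass B"); print((a[y:y+20,x:x+20,0]-a[y:y+20,x:x+20,2]).astype(int))
E
```

```text
col 248 [137, 138, 138, 137, 138, 138, 139, 132, 105, 82, 83, 88, 122, 140, 118, 108, 76, 67, 81, 77, 66, 74, 62, 69, 80, 59, 40, 27, 41, 72, 86, 84, 84, 85, 85, 84, 85, 84, 85, 85, 84, 84, 85, 85, 84, 83, 79, 66, 45, 25, 26, 40, 71, 84, 99, 119, 119, 127, 135, 134, 134, 135, 135, 135, 132, 120, 112, 113, 113, 113, 114, 105, 83, 83, 83, 91, 115, 130, 130, 130, 129, 128, 129, 129, 126, 117, 111, 112, 112, 112, 111, 112, 112, 112, 112, 102, 63, 38, 43, 42, 46, 60, 63, 56, 55, 65]
col 252 [137, 137, 138, 138, 138, 138, 135, 114, 81, 81, 80, 107, 144, 146, 116, 87, 67, 78, 71, 60, 77, 72, 61, 77, 69, 51, 34, 29, 49, 76, 84, 83, 82, 82, 82, 82, 82, 83, 82, 82, 81, 82, 82, 82, 82, 82, 80, 63, 32, 26, 27, 49, 75, 85, 101, 116, 120, 130, 134, 133, 132, 132, 132, 133, 133, 125, 110, 111, 111, 112, 103, 84, 85, 84, 95, 122, 131, 130, 130, 129, 129, 129, 129, 128, 128, 129, 123, 110, 111, 110, 110, 110, 111, 110, 111, 101, 62, 38, 41, 42, 46, 58, 63, 57, 55, 65]
col 254 [137, 138, 137, 138, 138, 139, 131, 102, 81, 84, 81, 118, 156, 150, 123, 82, 71, 79, 73, 62, 76, 65, 60, 77, 66, 48, 34, 26, 5
[... 3139 characters left out ...]
   5  -4
   -2  -3]
 [ -3  -4   4  38  85 120 111  87  57  49  70 106 108 108  93  41  -3  -4
   -3  -3]
 [ -2  -3  -5  14  51 111 109 111 110 110 111 109 106  99  71  10  -4  -3
   -2  -4]
 [ -2  -3  -4  -2  23  69  95 102 104 106 106 103  93  63  21  -4  -4  -3
   -3  -3]
 [ -4  -3  -3  -3   3  17  37  68  86  89  82  71  53  13  -5  -4  -4  -3
   -3  -3]
 [ -2  -3  -3  -3  -4  -5   0  10  24  21  17  12   3  -6  -4  -4  -3  -3
   -3  -3]
 [ -2  -2  -3  -3  -3  -4  -5  -5  -4  -6  -6  -4  -3  -5  -4  -3  -3  -4
   -3  -4]
 [ -2  -2  -3  -3  -3  -3  -4  -5  -5  -5  -4  -3  -2  -5  -4  -4  -2  -3
   -3  -4]
 [ -3  -2  -2  -3  -3  -3  -4  -4  -4  -4  -4  -3  -4  -4  -4  -5  -3  -3
   -3  -4]]
```

Emit:
step_arm --commands "20 2 0 0 0 0 0;40 2 0 0 0 0 0;48 2 0 0 0 0 0;48 2 0 0 0 0 0;48 2 0 0 0 0 0;48 2 0 0 0 0 0"

```text
time_s: 10.62
tool_pos: [0.5225, 0.1918, 0.2406]
orientation: [0.0, 0.0, 1.0, -0.0]
force: [0.3, -0.7, -1.5]
finger_gap: 0.283
finger_force: 30.0
```

```bash
python3 - <<'E'
from h import *
s=ctrl.get_state(); p=s["tool_pos"]; print(s["time_s"],p,s["force"])
C=[]
for n,(x,y) in{"scene":(280,165),"side":(205,112)}.items():
    fs=[vision.grab_frame(n) for _ in range(3)]
    a=np.mean([f["pixels"].astype(float) for f in fs],0).astype(np.uint8); f=fs[0]
    q=proj(f,[p+[0,0,-.059],[.5258,.1918,.17],[.5258,.1918,.136]]); print(n,q.round(1))
    x,y=int(q[1,0])-25,int(q[1,1])-40; print(x,y)
    C.append(cv2.resize(a[y:y+60,x:x+50,::-1],(400,480),interpolation=cv2.INTER_CUBIC))
cv2.imwrite("pics/c8.png",np.hstack(C))
E
```

```text
10.625 [0.52252902 0.19182065 0.24057287] [ 0.27031421 -0.71814667 -1.45599528]
scene [[310.7 206.4]
 [309.7 210.5]
 [309.2 220.9]]
284 170
side [[230.4 148.5]
 [231.4 151.2]
 [231.6 159.3]]
206 111
```

View pics/c8.png

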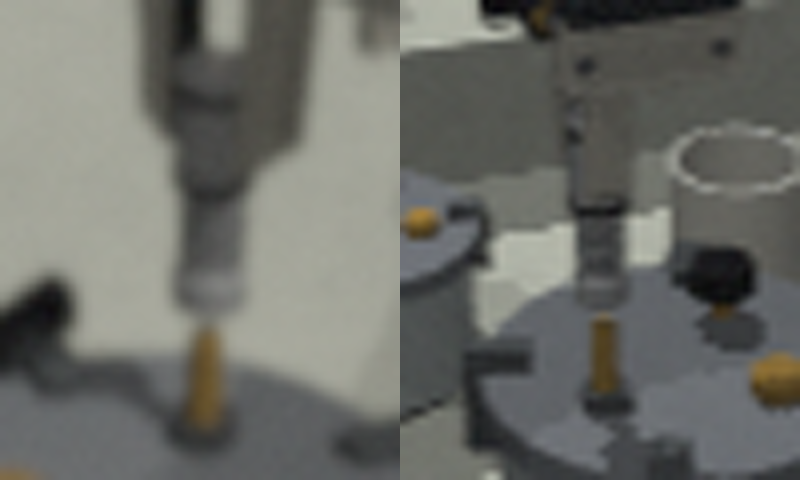

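Both views show the mouth just above the stem: scene mouth at (310,207), stem top at (310,210.6); side mouth at (231,148.5), stem top at (231.5,151). The sideways offset is under a pixel, so I check it numerically.

```bash
python3 - <<'E'
from h import *
for n in("scene","side"):
    a=np.mean([vision.grab_frame(n)["pixels"].astype(float) for _ in range(6)],0)
    x0,r0,r1=(295,188,224) if n=="scene" else (220,136,163)
    for r in range(r0,r1,2):
        rb=(a[r,x0:x0+28,0]-a[r,x0:x0+28,2]); w=np.clip(rb-25,0,None)
        print(n,r,[int(v) for v in a[r,x0:x0+28].mean(1)], "brass",round((w*np.arange(x0,x0+28)).sum()/max(w.sum(),1e-6),2),int(w.sum()))
E
```

```text
scene 188 [162, 162, 162, 162, 161, 162, 160, 159, 155, 145, 118, 88, 72, 72, 72, 72, 71, 70, 72, 74, 76, 78, 79, 82, 92, 107, 128, 146] brass 0.0 0
scene 190 [161, 160, 160, 160, 161, 162, 162, 161, 160, 150, 124, 91, 71, 72, 73, 72, 72, 71, 71, 72, 82, 96, 113, 130, 143, 151, 155, 159] brass 0.0 0
scene 192 [160, 160, 160, 160, 160, 161, 161, 162, 160, 151, 124, 86, 64, 62, 67, 68, 68, 65, 64, 70, 96, 129, 148, 156, 158, 159, 160, 158] brass 0.0 0
scene 194 [160, 161, 160, 161, 159, 160, 160, 161, 161, 157, 143, 108, 70, 51, 52, 51, 50, 60, 73, 97, 129, 150, 158, 160, 160, 160, 159, 159] brass 0.0 0
scene 196 [160, 160, 160, 161, 160, 160, 160, 160, 161, 158, 148, 116, 78, 63, 64, 69, 77, 88, 100, 119, 143, 156, 159, 160, 161, 159, 160, 160] brass 0.0 0
scene 198 [162, 162, 161, 161, 160, 161, 160, 161, 161, 159, 149, 116, 79, 67, 74, 82, 87, 93, 97, 118, 143, 156, 160, 160, 160, 161, 160, 161] brass 0.0 0
scene 200 [162, 163, 162, 162, 163, 162, 162, 161, 161, 159, 148, 116, 78, 69, 78, 87, 92, 93, 95, 118, 145, 159, 160, 161, 160, 161, 162, 161] brass 0.0 0
scene 202 [162, 163, 1
[... 3073 characters left out ...]
 100, 91, 65, 61, 63, 84, 101, 100, 99, 99, 99, 100, 101, 100, 99, 98, 98, 87, 57, 59] brass 230.85 36
side 156 [37, 45, 73, 99, 99, 98, 99, 98, 99, 90, 64, 59, 63, 83, 101, 100, 99, 99, 98, 101, 100, 100, 100, 99, 100, 100, 100, 97] brass 230.84 38
side 158 [99, 99, 99, 100, 100, 100, 100, 99, 95, 77, 59, 59, 56, 61, 84, 99, 99, 100, 99, 99, 104, 113, 114, 113, 112, 113, 113, 113] brass 231.01 44
side 160 [99, 101, 101, 101, 99, 98, 100, 94, 76, 63, 65, 50, 49, 51, 67, 94, 113, 113, 112, 113, 113, 113, 113, 113, 114, 114, 114, 112] brass 0.0 0
side 162 [99, 98, 100, 100, 98, 98, 98, 104, 100, 58, 45, 43, 42, 47, 57, 89, 113, 114, 114, 113, 111, 112, 111, 111, 112, 112, 111, 113] brass 0.0 0
```

Emit:
step_arm --commands "-0.8 0 3 0 0 0 0;-0.8 0 6 0 0 0 0;-0.8 0 9 0 0 0 0;-0.8 0 12 0 0 0 0;-0.8 0 15 0 0 0 0;-0.8 0 15 0 0 0 0;-0.8 0 15 0 0 0 0"

```text
time_s: 12.4
tool_pos: [0.5228, 0.1919, 0.2257]
orientation: [0.0, -0.0, 1.0, 0.0]
force: [0.2, -0.2, -1.1]
finger_gap: 0.283
finger_force: 30.0
```

Emit:
step_arm --commands "0 0 2 0 0 0 0;0 0 4 0 0 0 0;0 0 6 0 0 0 0;0 0 8 0 0 0 0;0 0 10 0 0 0 0;0 0 12 0 0 0 0;0 0 14 0 0 0 0;0 0 14 0 0 0 0"

```text
time_s: 13.4
tool_pos: [0.5228, 0.1919, 0.2118]
orientation: [0.0, -0.0, 1.0, 0.0]
force: [-0.2, -0.4, 2.8]
finger_gap: 0.286
finger_force: 30.0
```

Seated with little side force. I press on down.

Emit:
step_arm --commands "0 0 1.5 0 0 0 0;0 0 3 0 0 0 0;0 0 4.5 0 0 0 0;0 0 6 0 0 0 0;0 0 7.5 0 0 0 0;0 0 9 0 0 0 0;0 0 9 0 0 0 0"

```text
time_s: 14.28
tool_pos: [0.5231, 0.192, 0.2034]
orientation: [0.001, -0.0, 1.0, 0.0]
force: [-2.0, -0.8, 11.5]
finger_gap: 0.287
finger_force: 30.0
```

Emit:
step_arm --commands "0 0 0.5 0 0 0 0;0 0 1 0 0 0 0;0 0 1.5 0 0 0 0;0 0 2 0 0 0 0;0 0 2 0 0 0 0"

```text
time_s: 14.9
tool_pos: [0.5231, 0.192, 0.2016]
orientation: [0.001, -0.0, 1.0, 0.0]
force: [-2.2, -2.3, 13.5]
finger_gap: 0.285
finger_force: 30.0
```

Emit:
step_arm --commands "0 0 0.5 0 0 0 0;0 0 1 0 0 0 0;0 0 1.5 0 0 0 0;0 0 1.5 0 0 0 0"

```text
time_s: 15.4
tool_pos: [0.5231, 0.192, 0.2002]
orientation: [0.001, -0.0, 1.0, 0.0]
force: [-2.7, -0.5, 14.6]
finger_gap: 0.287
finger_force: 30.0
```

Emit:
step_arm --commands "0 0 0.4 0 0 0 0;0 0 0.8 0 0 0 0;0 0 0.8 0 0 0 0"

```text
time_s: 15.78
tool_pos: [0.5233, 0.192, 0.1998]
orientation: [0.001, 0.0, 1.0, 0.0]
force: [-2.8, -2.2, 16.4]
finger_gap: 0.282
finger_force: 30.0
```

Emit:
step_arm --commands "0 0 0.4 0 0 0 0;0 0 0.8 0 0 0 0;0 0 0.8 0 0 0 0"

```text
time_s: 16.15
tool_pos: [0.5235, 0.1922, 0.1995]
orientation: [0.001, -0.0, 1.0, 0.001]
force: [-4.2, -1.5, 21.6]
finger_gap: 0.286
finger_force: 30.0
```

Home at about 22 N. I hold it for over a second.

Emit:
step_arm --commands "0 0 0 0 0 0 0;0 0 0 0 0 0 0;0 0 0 0 0 0 0;0 0 0 0 0 0 0;0 0 0 0 0 0 0;0 0 0 0 0 0 0;0 0 0 0 0 0 0;0 0 0 0 0 0 0;0 0 0 0 0 0 0;0 0 0 0 0 0 0"

```text
time_s: 17.4
tool_pos: [0.5235, 0.1922, 0.1995]
orientation: [0.001, -0.0, 1.0, 0.001]
force: [-4.2, -0.5, 21.3]
finger_gap: 0.286
finger_force: 30.0
```

```bash
python3 - <<'E'
from h import *
s=ctrl.get_state(); p=s["tool_pos"]; print(s["time_s"],p,s["force"])
f=vision.grab_frame("wrist")
g=f["pixels"].astype(float).mean(2)
print(proj(f,[p+[.0028,-.001,.031],p+[.0028,-.001,.034],p+[.0028,-.001,.042]]))
cv2.imwrite("pics/w9.png",cv2.resize(f["pixels"][180:300,180:340,::-1],(800,600),interpolation=cv2.INTER_CUBIC))
E
```

```text
17.4 [0.52352633 0.19221287 0.19951217] [-4.23073326 -0.54183751 21.29514564]
[[252.42404489 264.1766359 ]
 [252.41602009 267.2286522 ]
 [252.39301732 275.97713088]]
```

View pics/w9.png

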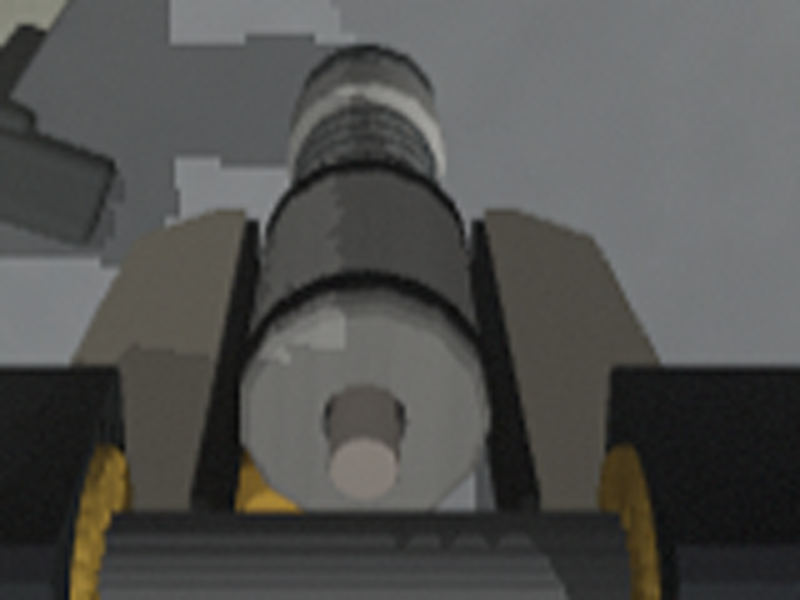

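The rod is clearly out: its tip is now at about (253,274), against (252,266) before. I lift straight off and carry the gauge back over the stand.

Emit:
step_arm --commands "0 0 -5 0 0 0 0;0 0 -12 0 0 0 0;0 0 -22 0 0 0 0;0 0 -36 0 0 0 0;0 0 -70 0 0 0 0;0 0 -110 0 0 0 0;10 -40 -110 0 0 0 0;20 -90 -110 0 0 0 0;30 -140 -110 0 0 0 0;30 -190 -110 0 0 0 0;30 -240 -110 0 0 0 0;30 -290 -110 0 0 0 0;30 -330 -110 0 0 0 0;30 -342 -110 0 0 0 0;30 -342 -70 0 0 0 0;30 -342 -20 0 0 0 0;30 -342 30 0 0 0 0;30 -342 65 0 0 0 0;30 -342 70 0 0 0 0;30 -342 70 0 0 0 0"

```text
time_s: 19.95
tool_pos: [0.4933, -0.1498, 0.1282]
orientation: [0.0, -0.0, 1.0, 0.0]
force: [-0.4, -0.6, -1.6]
finger_gap: 0.285
finger_force: 30.0
```

```bash
python3 - <<'E'
from h import *
s=ctrl.get_state(); print(s["time_s"],s["tool_pos"],s["force"],Rm(s["orientation"]).round(4))
f=vision.grab_frame("wrist");print([ (m["conf"],m["extent"]) for m in masks_of(f,"gauge")])
p=s["tool_pos"]
C=[]
for n in("scene","side"):
    f=vision.grab_frame(n); u,v=proj(f,[.4935,-.15,.06])[0]; x,y=int(u)-25,int(v)-30; print(n,x,y)
    C.append(cv2.resize(f["pixels"][y:y+60,x:x+50,::-1],(400,480),interpolation=cv2.INTER_CUBIC))
cv2.imwrite("pics/c10.png",np.hstack(C))
print(ctrl.get_state()["tool_pos"])
E
```

```text
19.95 [ 0.49330176 -0.14979583  0.12820817] [-0.37323276 -0.61547938 -1.62032104] [[-1.e+00 -6.e-04  3.e-04]
 [-6.e-04  1.e+00  2.e-04]
 [-3.e-04  2.e-04 -1.e+00]]
[(0.66, [455.1, 366.0, 28.5, 10.0]), (0.62, [252.1, 237.2, 52.0, 79.9]), (0.24, [51.3, 321.6, 58.6, 18.6])]
scene 211 160
side 230 213
[ 0.49361497 -0.15015816  0.12892126]
```

Emit:
step_arm --commands "0 0 10 0 0 0 0;0 0 18 0 0 0 0;0 0 23 0 0 0 0;0 0 27 0 0 0 0;0 0 31 0 0 0 0;0 0 31 0 0 0 0"

```text
time_s: 20.9
tool_pos: [0.4927, -0.1501, 0.0963]
orientation: [-0.0, -0.0, 1.0, 0.0]
force: [0.4, -0.5, -0.5]
finger_gap: 0.286
finger_force: 30.0
```

Emit:
step_arm --commands "0 0 6 0 0 0 0;0 0 12 0 0 0 0;0 0 18 0 0 0 0;0 0 22 0 0 0 0;0 0 25 0 0 0 0;0 0 26 0 0 0 0;0 0 26 0 0 0 0"

```text
time_s: 21.78
tool_pos: [0.4928, -0.1501, 0.0706]
orientation: [0.0, -0.0, 1.0, -0.0]
force: [0.4, 0.7, -2.1]
finger_gap: 0.286
finger_force: 30.0
```

Emit:
step_arm --commands "0 0 0.6 0 0 0 0;0 0 1.2 0 0 0 0;0 0 1.8 0 0 0 0;0 0 1.8 0 0 0 0"

```text
time_s: 22.28
tool_pos: [0.4928, -0.1501, 0.0687]
orientation: [-0.0, -0.0, 1.0, 0.0]
force: [-1.0, -0.4, -1.9]
finger_gap: 0.286
finger_force: 30.0
```

Emit:
step_arm --commands "0 0 0.5 0 0 0 0;0 0 1 0 0 0 0;0 0 1.5 0 0 0 0;0 0 1.5 0 0 0 0"

```text
time_s: 22.78
tool_pos: [0.493, -0.1502, 0.0683]
orientation: [0.001, -0.0, 1.0, 0.0]
force: [-2.1, 1.3, 15.2]
finger_gap: 0.283
finger_force: 30.0
```

On the floor of the hole. I ease off and release.

Emit:
step_arm --commands "0 0 -0.8 0 0 0 0;0 0 -1 0 0 0 0;0 0 -1 0 0 0 0.32;0 0 -1 0 0 0 0.36;0 0 -1 0 0 0 0.45;0 0 -1 0 0 0 0.7;0 0 -1 0 0 0 1;0 0 -1 0 0 0 1;0 0 -1 0 0 0 1;0 0 -1 0 0 0 1;0 0 -1 0 0 0 1;0 0 -1 0 0 0 1"

```text
time_s: 24.28
tool_pos: [0.4928, -0.1501, 0.0682]
orientation: [0.0, -0.0, 1.0, -0.0]
force: [-0.1, 0.2, -0.4]
finger_gap: 0.997
finger_force: 0.0
```

Emit:
step_arm --commands "0 0 -15 0 0 0 1;0 0 -40 0 0 0 1;0 0 -80 0 0 0 1;0 0 -130 0 0 0 1;0 0 -180 0 0 0 1;0 0 -200 0 0 0 1;0 0 -200 0 0 0 1;0 0 -200 0 0 0 1"

```text
time_s: 25.28
tool_pos: [0.4922, -0.1499, 0.2679]
orientation: [-0.0, -0.0, 1.0, 0.0]
force: [0.0, 0.4, 0.0]
finger_gap: 1.001
finger_force: 0.0
```

```bash
python3 - <<'E'
from h import *
s=ctrl.get_state(); print(s["time_s"],s["tool_pos"],s["force"])
C=[]
for n,w,h in(("wrist",60,72),("side",50,60)):
    f=vision.grab_frame(n); q=proj(f,[[.4935,-.15,.06],[.4935,-.15,.1],[.4935,-.15,.111]]); u,v=q[0]; x,y=int(u)-w//2,int(v)-h//2; print(n,x,y,(q-[x,y])*400/w)
    C.append(cv2.resize(f["pixels"][y:y+h,x:x+w,::-1],(400,480),interpolation=cv2.INTER_CUBIC))
cv2.imwrite("pics/c11.png",np.hstack(C))
E
```

```text
25.275 [ 0.49222682 -0.14991234  0.26789832] [0.00440619 0.35446346 0.02392785]
wrist 223 132 [[203.35708886 244.53929187]
 [203.62776116 290.25626487]
 [203.71319618 304.68637219]]
side 230 213 [[202.03600201 241.51008403]
 [204.43549134 164.85533961]
 [205.11606249 143.11362669]]
```

View pics/c11.png

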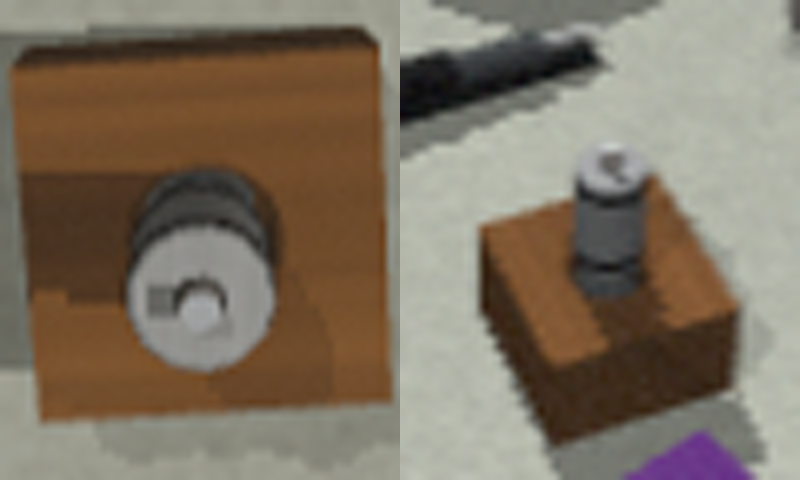

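The gauge stands upright in the brown stand: its top disc is at wrist crop (200,297), and the rod tip at (203,308) stands proud with a longer shadow. The gripper is clear of everything, so I hand the job in.

```bash
python3 -c "
from rig import close_job
print(close_job())"
```

```text
the job is handed in; nothing more can be done
None
```

The job is handed in (about 25 s used): I pressed the gauge home on the largest pot's stem at about 22 N, held it over a second, and stood it back upright in its stand with the rod out by my estimate about 8 mm; I touched nothing else.

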